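# Set and lock the slice thickness of a vegetable slicer

### The arm

A 6-joint arm with a two-finger parallel gripper is mounted at the origin on a cart in front of the work surface, level with it; the furniture and walls round the work are solid. World frame = base frame: x ahead of the robot, y to its left, z up, the work surface at z = 0. Lengths are in m, angles in degrees, forces in N, time in s.
With the tool pointing down it reaches from about 0.35 to 0.875 m from the base axis. Payload 4.2 kg.
Tool frame: the origin (TCP) lies at the very end of the fingers, on their centre line; the grasp point (between the pads) lies 19 mm behind it; z points along the fingers, y is the line along which they close (so a half turn about z gives the same grasp; the last joint's range is limited). The gripper opens to 87 mm and grips with 3 to 60 N. Pads are 19 mm wide; open, the fingers measure 117 mm over their backs; the gripper's body (75 mm by 190 mm) begins 51 mm behind the grasp point.
Start: joints at [90.046, 22.042, 0.453, 0, -68.411, -14.817], TCP at [0.159, 0.604, 0.223] pointing down, gripper open.
Joint ranges: [-179.83, 179.83], [-69.29, 118.12], [-61.27, 80.66], [-181.25, 117.63], [-171.15, -9.14], [-177.46, 177.46]. Speed limits (degrees/s): [159.86, 159.86, 180, 180, 180, 180].

### API

Orientations are given as a 3x3 rotation matrix whose columns are the frame's x, y, z axes.
In Python, from station import sense, cams, r gives the robot as it stands. The module is installed in compiled form; this text tells all that it offers.
- The arm moves only by the tool step_arm, never from a script. Its argument "targets" is text: rows parted by semicolons, each of 4 numbers parted by spaces: the shift along the tool's x, y, z in cm, then the turn about the tool's z in degrees. In form: x y z turn; .... A call has 1 to 12 rows; each row shifts and turns the commanded pose from where the row before left it, along the tool's axes as they then stand; what a row does not reach is not made up. A row lasts 1/12 s, in which the tool goes at most 41.7 mm and 7.16 degrees, less where a joint would pass 70% of its speed; a pose out of reach is approached as far as the arm can. A call with a gripper value outside its range is refused whole. "claw" is the finger opening in cm, from 0 to 8.7, set as the call begins (left out, the last holds). The fingers move at their own pace and stop on an object; the grip force is fixed at half the most. Time passes only in rows, so rows that do not move let the fingers close. It gives the time, the measured TCP pose, the force, the opening and the grip force at its end, in the units of the state.
- sense(): the state, without advancing time (a new reading comes with each control period).
- cams.capture(name): name is "scene" or "top"; returns a dict with "frame" (480x640x3 uint8, blue, green, red), "vertical_fov" (degrees; the focal length in pixels is half the picture's height over the tangent of half this angle, whatever the lens; pixels are square), "cx", "cy" (the principal point, pixels), "eye" and "rotation" of the camera in the world. Camera axes: x right, y down, z forward; pixel columns grow to the right and rows downward; lengths in m; the calibration is good to about 2 mm. A picture is of the moment at which its call begins. There is no depth.
- r.finish_job(): hands the job in; it is judged then, once.
The state is a dict: "time_s": time; "joints": joint angles; "joint_velocities": joint speeds; "effort": joint torques, N m; "tcp_pos": TCP position; "ee_rot": TCP orientation; "wrist_force": force on the tool from outside, world axes, zero at the start; "moment": the same for the moment, N m; "gripper_width": opening from 0.0 (shut) to 1.0 (fully open); "gripper_force": force on a finger pad.
Only numpy, scipy, OpenCV 4.12 (cv2) and the standard library are available. Lean on these libraries where they do the work, as an engineer would, in place of code of your own. Each camera call takes 0.05 s, during which the arm holds its last target. There are 200 camera calls.

### The job

Set the vegetable slicer for 6 mm slices of the onion: with the fingertips push the black thumb piece along its rail until it clicks into the notch marked with three dots, then press the raised lock flap down flat so that the setting cannot creep. Only push and press, without forcing anything; do not grasp or lift anything, and leave the onion, lemon and garlic where they lie.

Things in the scene. Friction and masses are not known exactly. Their poses are not given: they have to be found in the camera images.
- slicer: White vegetable slicer, 162 x 290 mm, 52 mm high, black loop handle 47 mm more at its -y end; fixed by suction feet. Origin: on the worktop at mid length. Its y runs along it away from the handle, x to the far side. Near side: rail housing 56 mm wide, flat top z = 46 mm, 12 mm slot along it at x = -71.5 mm with thumb piece and, farther to +y, lock flap. The housing is bare behind the thumb piece.
- three_dots (a point): The mark with three dots on the near shoulder of the rail housing, top at 46 mm. The marks stand 18 mm apart along the slicer's y: a stroke (closed), one, two, three and four dots, at y = -75, -57, -39, -21, -3 mm, x = -94.5 mm. In a notch the middle of the thumb piece (with its small pointer) stands level with the mark.
- thickness_slide (a joint): Travel of the thumb piece to the slicer's +y, m: 0 closed, 0.018 one dot, 0.036 two, 0.054 three, 0.072 four dots (end). Starts between 0 and 0.038. A spring ball clicks into a slot at each notch: 2 to 3 N moves it between notches, 6 to 10 N pushes it out of one; from about 1.5 mm off it is drawn into the notch by itself and the push drops to nothing.
- thumb_piece (a point): Middle of the top of the black thumb piece, 70 mm above the worktop. Its upright tab is 26 mm wide across the rail, 10 mm thick along it (push faces 5 mm either side of this point) and 20 mm high, on a foot 30 x 26 mm with its top at 50.5 mm.
- lock_flap (a joint): Angle of the lock flap, rad: 0 raised (start), 0.6 flat = locked. Hinge across the rail at its +y end (slicer y = 100 mm, z = 52.5 mm), stiff: it stays where left; 3 to 5 N on the pad moves it. A tongue under it enters a slot of the slide, so it goes flat only with the slide in a notch (else it stops near 0.5), and once flat it blocks the slide.
- flap_pad (a point): Pressing point on top of the black lock flap, 31 mm from its hinge. The flap is 24 mm wide across the rail, 46 mm long, and rises towards the thumb piece when open (pad about 72 mm, tip about 80 mm above the worktop); flat, the pad is 54.5 mm above the worktop and has moved 6 mm along the rail to -y.
- onion_a: Red onion, 78 mm across and 84 mm high, loose, behind the slicer. Origin at its underside.
- lemon_a: Yellow lemon, 72 x 57 x 58 mm, loose, before the slicer near its handle end. Origin at its underside.
- garlic_a: Garlic bulb, 50 mm across and 51 mm high, loose, before the slicer's other end. Origin at its underside.
Not all that is in view belongs to the job. What is shaped like the onion_a but turquoise is not meant. Several things look just like the garlic_a: the one meant starts farthest from the robot's base.

How it is judged:
By the outcome, as a careful person would: the job done as asked, in the order asked, and still so for the second after the job is handed in, with the robot touching nothing.
It also fails if it takes over 42 s, if anything falls off the work surface, if the arm or the gripper's body presses on something with over 40 N, if the wrist force passes 120 N, or if a joint passes its speed limit or range.

## Working session

There is one attempt and no reset: what is moved stays moved. The work goes in short steps, Python scripts to look and compute and a tool call to move; the robot and the scene stay as the last step left them, time stands still between calls to the robot, and variables do not carry over. Pictures are saved under pics/ and viewed, at most 10 in all, crops included, and the job is handed in when it is done.

Besides the shell and the picture viewer there is one more tool, called as a command line: name --argument value ..., lists and objects as JSON in quotes. step_arm: Moves the arm, as the interface text tells. Its arguments: {"type":"object","properties":{"targets":{"type":"string"},"claw":{"type":"number"}},"required":["targets"]}

```bash
mkdir -p pics; cat > h.py <<'E'
import numpy as np,cv2
from station import sense,cams,r
def ray(c,u,v):
    f=240/np.tan(np.radians(c["vertical_fov"]/2))
    d=np.array(c["rotation"])@np.array([(u-c["cx"])/f,(v-c["cy"])/f,1]); return np.array(c["eye"]),d
def onz(c,u,v,z):
    e,d=ray(c,u,v); return e+d*(z-e[2])/d[2]
def proj(c,p):
    f=240/np.tan(np.radians(c["vertical_fov"]/2))
    q=np.array(c["rotation"]).T@(np.array(p)-np.array(c["eye"])); return q[:2]/q[2]*f+[c["cx"],c["cy"]]
E
python3 - <<'E'
from h import *
import pickle
for n in("scene","top"):
    c=cams.capture(n); cv2.imwrite(f"pics/{n}0.png",c["frame"]); pickle.dump(c,open(n+"0.pkl","wb"))
    print(n,c["eye"],c["vertical_fov"],c["cx"],c["cy"],np.round(c["rotation"],3).tolist())
s=sense();print(s["time_s"],s["tcp_pos"],np.round(s["ee_rot"],3).tolist(),s["wrist_force"])
E
```

```text
scene [ 0.05372632 -0.68042006  0.76007526] 43.71958110397665 316.68039468027473 238.9550368529237 [[0.829, -0.326, 0.455], [-0.559, -0.511, 0.653], [0.02, -0.795, -0.606]]
top [0.35162645 0.05650775 1.13191215] 45.00084883552503 316.5583618592277 234.29098720874617 [[0.11, -0.973, 0.205], [-0.994, -0.108, 0.024], [-0.001, -0.206, -0.979]]
0.1 [0.15918374 0.60381611 0.22156657] [[0.967, -0.255, -0.0], [-0.255, -0.967, -0.002], [0.0, 0.002, -1.0]] [-0.75731347 -0.25998727  0.18411292]
```

View pics/scene0.png

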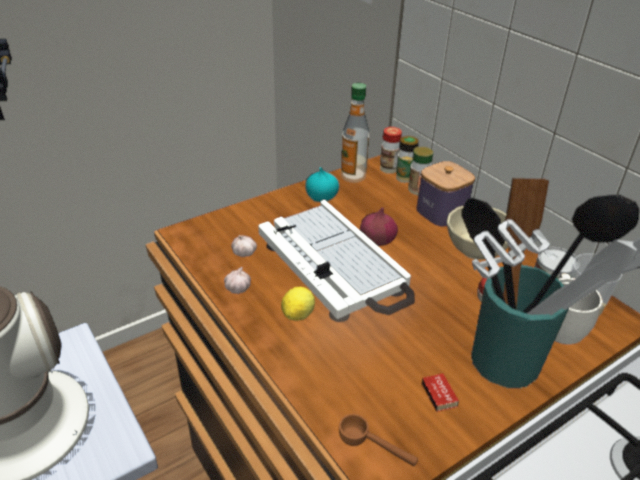

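View pics/top0.png

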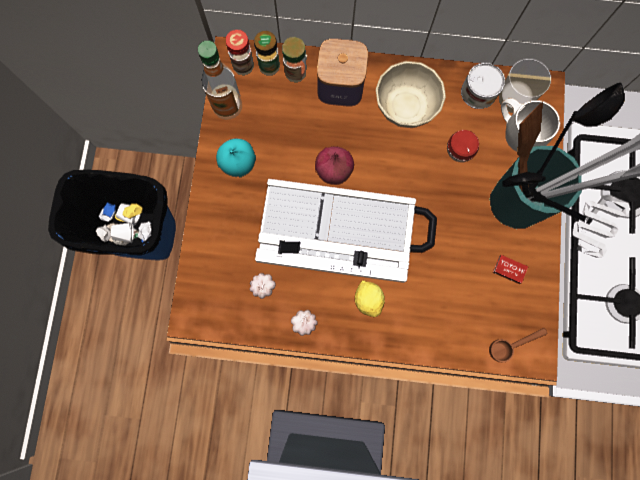

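The scene view shows the slicer lying with its handle toward the right (world −y). In the top view the thumb piece is at about (360,259), the flap at about (288,247), and the dots below them near row 267. Next I'll measure closely.

```bash
python3 - <<'E'
from h import *
import pickle
c=pickle.load(open("top0.pkl","rb")); s=pickle.load(open("scene0.pkl","rb"))
a=cv2.resize(c["frame"][175:285,250:450],None,fx=4,fy=4,interpolation=cv2.INTER_CUBIC)
cv2.imwrite("pics/topcrop.png",a)
b=cv2.resize(s["frame"][195:325,250:420],None,fx=4,fy=4,interpolation=cv2.INTER_CUBIC)
cv2.imwrite("pics/scenecrop.png",b)
E
```

```text
(no output)
```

View pics/topcrop.png

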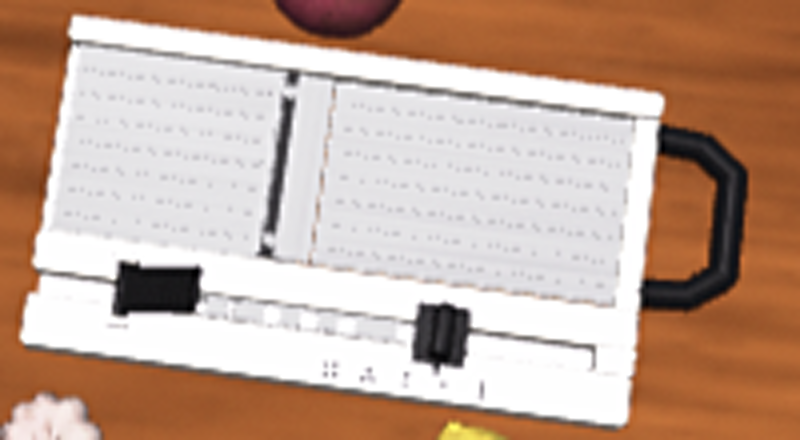

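View pics/scenecrop.png

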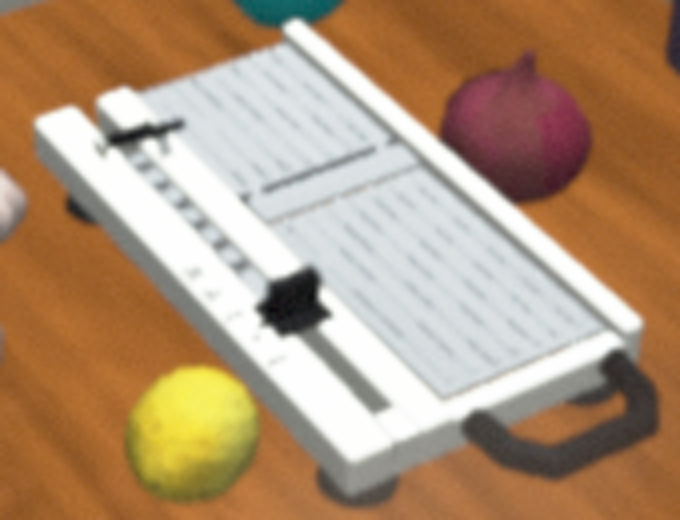

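The top crop shows the marks on the near shoulder: four dots (330,370), three (367,377), two (406,383) and the stroke (482,388). The thumb pointer is at about (437,368), between one and two dots. The flap spans about x 115–200.

```bash
python3 - <<'E'
from h import *
import pickle
c=pickle.load(open("top0.pkl","rb")); s=pickle.load(open("scene0.pkl","rb"))
f=c["frame"]; g=cv2.cvtColor(f,cv2.COLOR_BGR2GRAY).astype(float)
T=lambda u,v:((u+.5)/4-.5+250,(v+.5)/4-.5+175)
S=lambda u,v:((u+.5)/4-.5+250,(v+.5)/4-.5+195)
up=cv2.resize(g[175:285,250:450],None,fx=4,fy=4,interpolation=cv2.INTER_CUBIC)
pts=[]
for n,(u,v),y in [("4",(330,370),-3),("3",(367,377),-21),("2",(406,382),-39),("0",(482,390),-75)]:
    w=np.clip(235-up[v-14:v+15,u-14:u+15],0,None); yy,xx=np.mgrid[v-14:v+15,u-14:u+15]
    q=(w*xx).sum()/w.sum(),(w*yy).sum()/w.sum()
    p=onz(c,*T(*q),.046); pts.append((y/1000,p)); print(n,np.round(q,1),np.round(p*1000,1))
Y=np.array([a for a,_ in pts]);P=np.array([p[:2] for _,p in pts])
k=np.polyfit(Y,P,1);print("slope",np.linalg.norm(k[0]),np.degrees(np.arctan2(k[0][1],k[0][0])), "res",np.round((P-(np.outer(Y,k[0])+k[1]))*1000,1).tolist())
# long edge direction from far edge / white mask
hsv=cv2.cvtColor(f,cv2.COLOR_BGR2HSV)
m=((hsv[...,1]<60)&(hsv[...,2]>170)).astype(np.uint8); m[:,:250]=0;m[:,420:]=0;m[:175]=0;m[285:]=0
m=cv2.morphologyEx(m,cv2.MORPH_CLOSE,np.ones((9,9)))
cn=max(cv2.findContours(m,0,2)[0],key=cv2.contourArea)
h=cv2.convexHull(cn);ap=cv2.approxPolyDP(h,4,True)[:,0]
for q in ap: print("corner",q,np.round(onz(c,*q,.046)*1000,1))
print("thumb top guess",onz(c,*T(441,335),.07)*1000,"pointer",onz(c,*T(437,370),.0505)*1000)
print("thumb top scene",onz(s,*S(292,283),.07)*1000)
print("flap tip mid top",onz(c,*T(200,290),.08)*1000,"flap hinge",onz(c,*T(118,287),.0525)*1000)
E
```

```text
4 [328.6 373. ] [517.3  47.   46. ]
3 [363.2 382.4] [514.6  30.3  46. ]
2 [403.7 387.5] [514.3  11.   46. ]
0 [480.2 391.5] [516.4 -25.1  46. ]
slope 1.007350402551108 89.7531269814722 res [[1.5, -0.5], [-1.1, 0.9], [-1.3, -0.2], [0.9, -0.1]]
corner [268 179] [678.  189.3  46. ]
corner [414 198] [671.  -97.2  46. ]
corner [406 280] [509.7 -94.4  46. ]
corner [256 260] [516.4 191.5  46. ]
thumb top guess [537.06158496  -2.7578048   70.        ] pointer [523.62657996  -3.55876677  50.5       ]
thumb top scene [536.57165569  -8.05433028  70.        ]
flap tip mid top [544.02520436 110.37986664  80.        ] flap hinge [546.21535478 150.58134824  52.5       ]
```

step_arm --targets "0 0 0 -6.7;0 0 0 -6.7;1.6 2.5 0 0;1.6 2.5 0 0;1.6 2.5 0 0;1.6 2.5 0 0;1.6 2.5 0 0;1.6 2.5 0 0;1.6 2.5 0 0;1.6 2.5 0 0;1.6 2.5 0 0;1.6 2.5 0 0" --claw 0

```text
time_s: 1.1
tcp_pos: [0.3136, 0.3489, 0.2223]
ee_rot: [[1.0, -0.024, -0.0], [-0.024, -1.0, -0.001], [-0.0, 0.001, -1.0]]
wrist_force: [0.2, 0.0, 0.9]
gripper_width: 0.174
gripper_force: 0.0
```

step_arm --targets "1.6 2.5 0 0;1.6 2.5 0 0;1.6 2.5 0 0;1.6 2.5 0 0;1.6 2.5 0 0;1.6 2.5 0 0;1.6 2.5 0 0;1.6 2.5 0 0;1.6 2.5 0 0;1.6 2.5 0 0;1.6 2.5 0 0;1.6 2.5 0 0"

```text
time_s: 2.1
tcp_pos: [0.4983, 0.0446, 0.2223]
ee_rot: [[1.0, -0.024, -0.001], [-0.024, -1.0, -0.0], [-0.001, 0.0, -1.0]]
wrist_force: [-0.2, 0.4, 0.7]
gripper_width: 0.006
gripper_force: 0.0
```

step_arm --targets "1.4 2.8 0 0;1.4 2.8 0 0;1.4 2.8 0 0;0 0 3.3 0;0 0 3.3 0;0 0 3.3 0;0 0 3.3 0;0 0 1.7 0;0 0 1.0 0;0 0 0 0"

```text
time_s: 2.93
tcp_pos: [0.5364, -0.0392, 0.0611]
ee_rot: [[1.0, -0.024, -0.005], [-0.024, -1.0, -0.001], [-0.005, 0.001, -1.0]]
wrist_force: [-0.3, -0.4, -0.2]
gripper_width: 0.007
gripper_force: 0.0
```

```bash
python3 - <<'E'
from h import *
s=cams.capture("scene")
cv2.imwrite("pics/scene1.png",cv2.resize(s["frame"][170:340,230:430],None,fx=3.5,fy=3.5,interpolation=cv2.INTER_CUBIC))
q=sense();print(q["tcp_pos"],q["wrist_force"])
E
```

```text
[ 0.53775361 -0.03902606  0.06293365] [ 0.23441887 -0.16912322  0.16185458]
```

View pics/scene1.png

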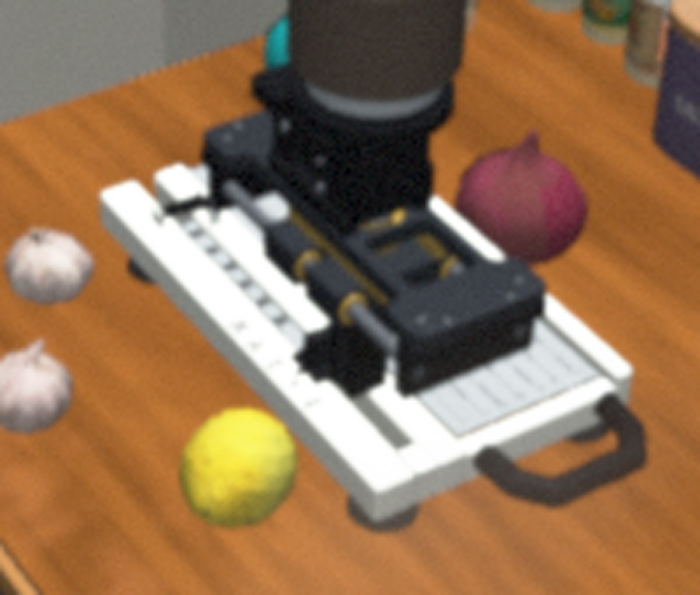

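The fingers hang just behind the thumb piece, over the slot and clear of everything. Next I lower slightly and make contact.

step_arm --targets "0.2 0 0.4 0;0 0 0.3 0;0 -0.3 0 0;0 -0.3 0 0;0 -0.3 0 0;0 -0.2 0 0;0 0 0 0;0 0 0 0"

```text
time_s: 3.65
tcp_pos: [0.5404, -0.0277, 0.0567]
ee_rot: [[1.0, -0.024, 0.0], [-0.024, -1.0, 0.0], [0.0, -0.0, -1.0]]
wrist_force: [-0.1, 0.1, -0.8]
gripper_width: 0.006
gripper_force: 0.0
```

step_arm --targets "0 -0.1 0 0;0 -0.1 0 0;0 0 0 0"

```text
time_s: 3.9
tcp_pos: [0.5403, -0.0259, 0.0565]
ee_rot: [[1.0, -0.024, -0.0], [-0.024, -1.0, -0.0], [-0.0, 0.0, -1.0]]
wrist_force: [-0.1, 0.3, -0.5]
gripper_width: 0.003
gripper_force: 0.0
```

step_arm --targets "0 -0.1 0 0;0 -0.1 0 0;0 0 0 0"

```text
time_s: 4.15
tcp_pos: [0.5404, -0.0239, 0.0565]
ee_rot: [[1.0, -0.024, -0.0], [-0.024, -1.0, 0.0], [-0.0, 0.0, -1.0]]
wrist_force: [0.6, 0.1, 0.2]
gripper_width: 0.009
gripper_force: 0.0
```

step_arm --targets "0 -0.1 0 0;0 -0.1 0 0;0 0 0 0"

```text
time_s: 4.4
tcp_pos: [0.5405, -0.0218, 0.0566]
ee_rot: [[1.0, -0.024, 0.0], [-0.024, -1.0, 0.0], [0.0, -0.0, -1.0]]
wrist_force: [0.4, 0.5, 0.3]
gripper_width: 0.007
gripper_force: 0.0
```

step_arm --targets "0 -0.1 0 0;0 -0.1 0 0;0 0 0 0"

```text
time_s: 4.65
tcp_pos: [0.5405, -0.0198, 0.0566]
ee_rot: [[1.0, -0.024, 0.0], [-0.024, -1.0, 0.0], [0.0, -0.0, -1.0]]
wrist_force: [0.6, 0.2, -0.6]
gripper_width: 0.006
gripper_force: 0.0
```

step_arm --targets "0 -0.1 0 0;0 -0.1 0 0;0 0 0 0"

```text
time_s: 4.9
tcp_pos: [0.5405, -0.018, 0.0566]
ee_rot: [[1.0, -0.024, -0.0], [-0.024, -1.0, -0.0], [-0.0, 0.0, -1.0]]
wrist_force: [-0.1, -0.3, -0.2]
gripper_width: 0.004
gripper_force: 0.3
```

step_arm --targets "0 -0.1 0 0;0 -0.1 0 0;0 0 0 0"

```text
time_s: 5.15
tcp_pos: [0.5406, -0.016, 0.0566]
ee_rot: [[1.0, -0.024, -0.0], [-0.024, -1.0, -0.0], [0.0, 0.0, -1.0]]
wrist_force: [1.0, -1.9, -0.5]
gripper_width: 0.008
gripper_force: 0.8
```

step_arm --targets "0 -0.1 0 0;0 -0.1 0 0;0 0 0 0"

```text
time_s: 5.4
tcp_pos: [0.5407, -0.0138, 0.0566]
ee_rot: [[1.0, -0.024, 0.0], [-0.024, -1.0, 0.0], [0.0, -0.0, -1.0]]
wrist_force: [0.4, -0.8, -0.4]
gripper_width: 0.008
gripper_force: 0.7
```

step_arm --targets "0 -0.1 0 0;0 -0.1 0 0;0 -0.1 0 0;0 -0.1 0 0;0 0 0 0"

```text
time_s: 5.82
tcp_pos: [0.5407, -0.0096, 0.0565]
ee_rot: [[1.0, -0.024, 0.0], [-0.024, -1.0, 0.0], [0.0, -0.0, -1.0]]
wrist_force: [-0.3, -0.8, 0.3]
gripper_width: 0.008
gripper_force: 0.6
```

step_arm --targets "0 -0.1 0 0;0 -0.1 0 0;0 0 0 0"

```text
time_s: 6.07
tcp_pos: [0.5408, -0.0075, 0.0565]
ee_rot: [[1.0, -0.024, 0.0], [-0.024, -1.0, 0.001], [0.0, -0.001, -1.0]]
wrist_force: [0.0, -0.5, -0.6]
gripper_width: 0.003
gripper_force: 0.0
```

step_arm --targets "0 -0.1 0 0;0 0 0 0"

```text
time_s: 6.23
tcp_pos: [0.5408, -0.0065, 0.0565]
ee_rot: [[1.0, -0.024, 0.0], [-0.024, -1.0, 0.0], [0.0, -0.0, -1.0]]
wrist_force: [0.3, 0.6, 0.7]
gripper_width: 0.006
gripper_force: 0.0
```

step_arm --targets "0 -0.1 0 0;0 0 0 0"

```text
time_s: 6.4
tcp_pos: [0.5409, -0.0056, 0.0565]
ee_rot: [[1.0, -0.024, 0.0], [-0.024, -1.0, 0.0], [0.0, -0.0, -1.0]]
wrist_force: [-0.5, -0.1, 0.8]
gripper_width: 0.006
gripper_force: 0.0
```

step_arm --targets "0 -0.1 0 0;0 0 0 0"

```text
time_s: 6.57
tcp_pos: [0.5409, -0.0047, 0.0565]
ee_rot: [[1.0, -0.024, 0.0], [-0.024, -1.0, 0.0], [0.0, -0.0, -1.0]]
wrist_force: [0.4, -0.5, 0.6]
gripper_width: 0.004
gripper_force: 0.0
```

step_arm --targets "0 -0.1 0 0;0 0 0 0"

```text
time_s: 6.73
tcp_pos: [0.5409, -0.0042, 0.0566]
ee_rot: [[1.0, -0.024, -0.0], [-0.024, -1.0, -0.0], [-0.0, 0.0, -1.0]]
wrist_force: [-0.1, -1.3, 0.1]
gripper_width: 0.007
gripper_force: 0.9
```

step_arm --targets "0 -0.1 0 0;0 0 0 0"

```text
time_s: 6.9
tcp_pos: [0.5408, -0.0039, 0.0566]
ee_rot: [[1.0, -0.024, -0.0], [-0.024, -1.0, -0.001], [-0.0, 0.001, -1.0]]
wrist_force: [1.4, -5.4, -0.1]
gripper_width: 0.005
gripper_force: 2.5
```

The two-dot notch is felt: free from −7.5 mm, then resistance at TCP y ≈ −4.2. The three-dot notch should therefore come near +13.8.

step_arm --targets "0 -0.1 0 0;0 0 0 0"

```text
time_s: 7.07
tcp_pos: [0.5408, -0.0035, 0.0566]
ee_rot: [[1.0, -0.024, -0.001], [-0.024, -1.0, -0.002], [-0.001, 0.002, -1.0]]
wrist_force: [1.2, -8.6, 0.4]
gripper_width: 0.003
gripper_force: 3.7
```

step_arm --targets "0 -0.1 0 0;0 0 0 0"

```text
time_s: 7.23
tcp_pos: [0.5409, -0.002, 0.0566]
ee_rot: [[1.0, -0.024, -0.0], [-0.024, -1.0, -0.001], [-0.0, 0.001, -1.0]]
wrist_force: [-0.2, -3.9, -0.5]
gripper_width: 0.005
gripper_force: 1.7
```

step_arm --targets "0 -0.1 0 0;0 -0.1 0 0;0 0 0 0"

```text
time_s: 7.48
tcp_pos: [0.541, 0.0011, 0.0565]
ee_rot: [[1.0, -0.024, -0.0], [-0.024, -1.0, 0.0], [-0.0, -0.0, -1.0]]
wrist_force: [0.8, -1.4, 0.0]
gripper_width: 0.006
gripper_force: 1.1
```

step_arm --targets "0 -0.1 0 0;0 -0.1 0 0;0 -0.1 0 0;0 -0.1 0 0;0 0 0 0"

```text
time_s: 7.9
tcp_pos: [0.5411, 0.0055, 0.0566]
ee_rot: [[1.0, -0.024, 0.0], [-0.024, -1.0, 0.0], [0.0, -0.0, -1.0]]
wrist_force: [0.3, -1.6, 0.8]
gripper_width: 0.002
gripper_force: 0.6
```

step_arm --targets "0 -0.1 0 0;0 -0.1 0 0;0 -0.1 0 0;0 0 0 0"

```text
time_s: 8.23
tcp_pos: [0.5412, 0.0084, 0.0566]
ee_rot: [[1.0, -0.024, 0.0], [-0.024, -1.0, 0.0], [0.0, -0.0, -1.0]]
wrist_force: [0.4, -2.3, 0.4]
gripper_width: 0.002
gripper_force: 0.6
```

step_arm --targets "0 -0.1 0 0;0 0 0 0"

```text
time_s: 8.4
tcp_pos: [0.5412, 0.0094, 0.0565]
ee_rot: [[1.0, -0.024, 0.0], [-0.024, -1.0, 0.0], [0.0, -0.0, -1.0]]
wrist_force: [-0.0, -0.1, 0.0]
gripper_width: 0.008
gripper_force: 0.3
```

step_arm --targets "0 -0.1 0 0;0 0 0 0"

```text
time_s: 8.57
tcp_pos: [0.5412, 0.0104, 0.0565]
ee_rot: [[1.0, -0.024, 0.0], [-0.024, -1.0, 0.0], [0.0, -0.0, -1.0]]
wrist_force: [0.3, -1.0, 0.9]
gripper_width: 0.005
gripper_force: 0.0
```

step_arm --targets "0 -0.1 0 0;0 0 0 0"

```text
time_s: 8.73
tcp_pos: [0.5412, 0.0114, 0.0565]
ee_rot: [[1.0, -0.024, -0.0], [-0.024, -1.0, 0.0], [-0.0, -0.0, -1.0]]
wrist_force: [0.1, -0.8, -0.7]
gripper_width: 0.003
gripper_force: 0.0
```

step_arm --targets "0 -0.1 0 0;0 0 0 0"

```text
time_s: 8.9
tcp_pos: [0.5413, 0.0123, 0.0565]
ee_rot: [[1.0, -0.024, 0.0], [-0.024, -1.0, 0.0], [0.0, -0.0, -1.0]]
wrist_force: [0.2, 0.3, 0.5]
gripper_width: 0.005
gripper_force: 0.0
```

step_arm --targets "0 -0.1 0 0;0 0 0 0"

```text
time_s: 9.07
tcp_pos: [0.5413, 0.0133, 0.0565]
ee_rot: [[1.0, -0.024, 0.0], [-0.024, -1.0, 0.0], [0.0, -0.0, -1.0]]
wrist_force: [-0.2, 0.8, 0.7]
gripper_width: 0.009
gripper_force: 0.0
```

step_arm --targets "0 -0.05 0 0;0 0 0 0"

```text
time_s: 9.23
tcp_pos: [0.5413, 0.0136, 0.0566]
ee_rot: [[1.0, -0.024, 0.0], [-0.024, -1.0, 0.0], [0.0, -0.0, -1.0]]
wrist_force: [0.5, 0.4, -0.7]
gripper_width: 0.006
gripper_force: 0.0
```

step_arm --targets "0 -0.05 0 0;0 0 0 0"

```text
time_s: 9.4
tcp_pos: [0.5413, 0.0138, 0.0565]
ee_rot: [[1.0, -0.024, -0.0], [-0.024, -1.0, -0.0], [-0.0, 0.0, -1.0]]
wrist_force: [0.5, -1.7, -0.4]
gripper_width: 0.006
gripper_force: 0.9
```

step_arm --targets "0 -0.05 0 0;0 0 0 0"

```text
time_s: 9.57
tcp_pos: [0.5413, 0.014, 0.0566]
ee_rot: [[1.0, -0.024, -0.0], [-0.024, -1.0, -0.001], [-0.0, 0.001, -1.0]]
wrist_force: [0.6, -4.9, -0.2]
gripper_width: 0.002
gripper_force: 2.1
```

Seated in the three-dot notch: resistance is at +13.8, 18 mm after the previous one. I'll back off, lift and go over to the flap, then take a look.

step_arm --targets "0 0.5 0 0;0 1.0 0 0;0 0 -3 0;0 0 -3 0;0 0 -3 0;0 -3 0 0;0 -3 0 0;0 -3 0 0;0 -3 0 0;0 0 0 0"

```text
time_s: 10.4
tcp_pos: [0.5445, 0.1232, 0.1468]
ee_rot: [[1.0, -0.02, 0.002], [-0.02, -1.0, 0.002], [0.002, -0.002, -1.0]]
wrist_force: [0.0, -1.0, -0.1]
gripper_width: 0.005
gripper_force: 0.0
```

```bash
python3 - <<'E'
from h import *
s=cams.capture("scene");t=cams.capture("top")
a=cv2.resize(s["frame"][190:300,250:350],(600,600)[:1]+(600,),interpolation=cv2.INTER_CUBIC) if 0 else cv2.resize(s["frame"][190:310,250:380],None,fx=4.8,fy=4.8,interpolation=cv2.INTER_CUBIC)
cv2.imwrite("pics/scene2.png",a)
q=sense();print(q["tcp_pos"],q["wrist_force"])
for y in(-21,): print("expect 3-dot thumb top px",proj(s,[.5405,.0288,.07]),"flap pad",proj(s,[.5428,.1248,.072]),"mark3",proj(s,[.5146,.0303,.046]))
E
```

```text
[0.54360283 0.12007149 0.14636867] [-0.06702642 -0.48567419  0.9565271 ]
expect 3-dot thumb top px [313.06902735 253.83709582] flap pad [286.69335831 226.63492897] mark3 [300.76472867 268.26119317]
```

View pics/scene2.png

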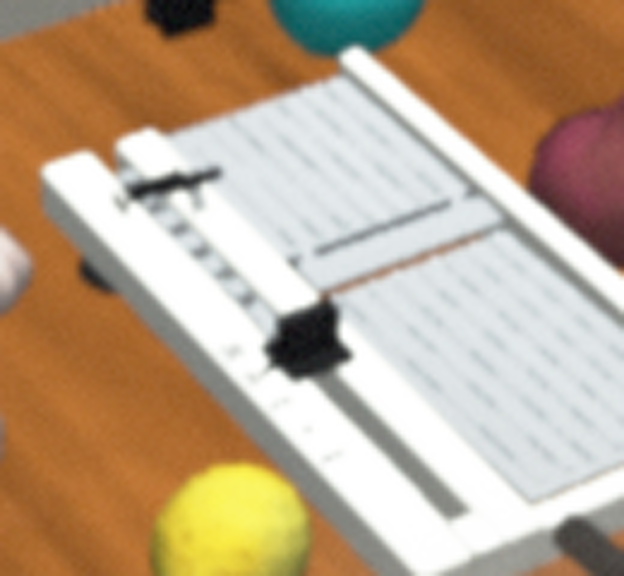

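The picture shows the pointer at (270,363) level with the three-dot mark (258,378), and the thumb top at (305,312) as predicted. The flap, centred at (174,183), is still raised, and the fingertip at (180,15) is above it. Next I press down.

step_arm --targets "0 -0.2 2.5 0;0 0 2.5 0;0 0 1 0;0 0 0 0"

```text
time_s: 10.83
tcp_pos: [0.5419, 0.1194, 0.0839]
ee_rot: [[1.0, -0.026, -0.006], [-0.026, -1.0, -0.003], [-0.006, 0.003, -1.0]]
wrist_force: [0.7, 0.5, 0.8]
gripper_width: 0.006
gripper_force: 0.0
```

step_arm --targets "0 0 0.3 0;0 0 0.3 0;0 0 0 0"

```text
time_s: 11.08
tcp_pos: [0.5448, 0.1215, 0.0815]
ee_rot: [[1.0, -0.024, 0.002], [-0.024, -1.0, 0.001], [0.002, -0.001, -1.0]]
wrist_force: [0.6, 0.2, 0.1]
gripper_width: 0.003
gripper_force: 0.0
```

step_arm --targets "0 0 0.3 0;0 0 0.3 0;0 0 0 0"

```text
time_s: 11.33
tcp_pos: [0.5445, 0.1219, 0.0749]
ee_rot: [[1.0, -0.024, 0.002], [-0.024, -1.0, 0.001], [0.002, -0.001, -1.0]]
wrist_force: [0.6, 0.8, -0.1]
gripper_width: 0.003
gripper_force: 0.6
```

step_arm --targets "0 0 0.2 0;0 0 0.2 0;0 0 0.2 0;0 0 0 0"

```text
time_s: 11.67
tcp_pos: [0.5437, 0.1213, 0.0682]
ee_rot: [[1.0, -0.024, -0.0], [-0.024, -1.0, -0.0], [-0.0, 0.0, -1.0]]
wrist_force: [-0.5, -0.6, 0.5]
gripper_width: 0.004
gripper_force: 0.4
```

step_arm --targets "0 0 0.2 0;0 0 0.2 0"

```text
time_s: 11.83
tcp_pos: [0.5437, 0.1213, 0.0644]
ee_rot: [[1.0, -0.024, -0.0], [-0.024, -1.0, -0.0], [-0.0, 0.0, -1.0]]
wrist_force: [-0.3, -1.6, 3.1]
gripper_width: 0.006
gripper_force: 1.2
```

```bash
python3 - <<'E'
from h import *
s=cams.capture("scene")
cv2.imwrite("pics/scene3.png",cv2.resize(s["frame"][180:300,240:370],None,fx=4.8,fy=4.8,interpolation=cv2.INTER_CUBIC))
q=sense();print(q["tcp_pos"],q["wrist_force"])
E
```

```text
[0.54360194 0.12123142 0.06396813] [-0.03917678 -0.57226023  1.66086631]
```

View pics/scene3.png

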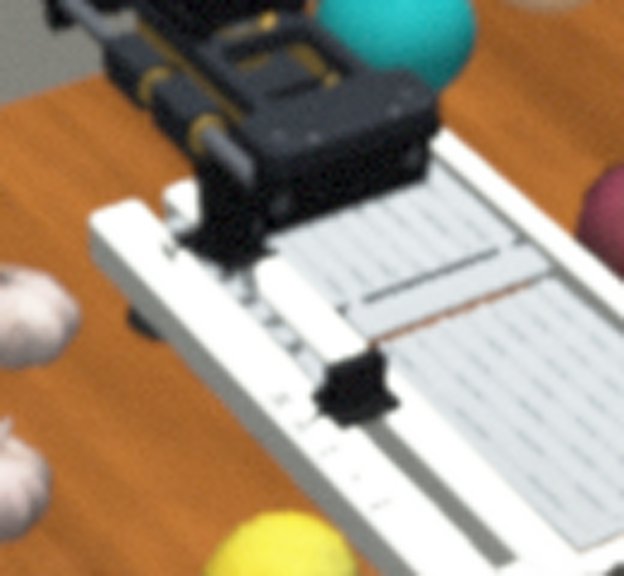

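The finger sits on the flap at (225,245) and it's swinging down, with a force of about 3 N. I keep pressing.

step_arm --targets "0 0 0.2 0;0 0 0.2 0"

```text
time_s: 12.05
tcp_pos: [0.5437, 0.1213, 0.0604]
ee_rot: [[1.0, -0.024, -0.0], [-0.024, -1.0, -0.0], [-0.0, 0.0, -1.0]]
wrist_force: [-0.1, -1.6, 2.9]
gripper_width: 0.005
gripper_force: 1.3
```

step_arm --targets "0 0 0.2 0;0 0 0.1 0"

```text
time_s: 12.22
tcp_pos: [0.5436, 0.1212, 0.0571]
ee_rot: [[1.0, -0.024, -0.001], [-0.024, -1.0, -0.0], [-0.001, 0.001, -1.0]]
wrist_force: [0.5, -2.3, 2.4]
gripper_width: 0.002
gripper_force: 1.2
```

step_arm --targets "0 0 0.1 0;0 0 0.1 0"

```text
time_s: 12.38
tcp_pos: [0.5436, 0.1213, 0.0553]
ee_rot: [[1.0, -0.024, -0.001], [-0.024, -1.0, -0.0], [-0.001, 0.0, -1.0]]
wrist_force: [-0.5, -1.5, 2.3]
gripper_width: 0.0
gripper_force: 1.3
```

step_arm --targets "0 0 0.1 0;0 0 0 0"

```text
time_s: 12.55
tcp_pos: [0.5436, 0.1213, 0.0549]
ee_rot: [[1.0, -0.024, -0.001], [-0.024, -1.0, -0.0], [-0.0, 0.0, -1.0]]
wrist_force: [-1.7, -2.1, 5.2]
gripper_width: 0.004
gripper_force: 2.6
```

step_arm --targets "0 0 0.1 0;0 0 0 0"

```text
time_s: 12.72
tcp_pos: [0.5437, 0.1213, 0.0548]
ee_rot: [[1.0, -0.023, -0.0], [-0.023, -1.0, -0.001], [-0.0, 0.001, -1.0]]
wrist_force: [-2.4, -2.6, 10.3]
gripper_width: 0.009
gripper_force: 5.2
```

step_arm --targets "0 0 0.1 0;0 0 0 0;0 0 0 0"

```text
time_s: 12.97
tcp_pos: [0.5437, 0.1213, 0.0547]
ee_rot: [[1.0, -0.023, 0.0], [-0.023, -1.0, -0.001], [0.0, 0.001, -1.0]]
wrist_force: [-4.7, -2.3, 15.3]
gripper_width: 0.006
gripper_force: 7.6
```

It meets a hard stop at 54.7 mm, which is flat; a blocked flap would stop near 57.5 mm. I lift away and check.

step_arm --targets "0 0 -0.5 0;0 0 -2 0;0 0 -3 0;0 0 -3 0;0 0 -3 0;0 0 -3 0;0 -3 0 0;0 -3 0 0;0 -3 0 0;0 0 0 0"

```text
time_s: 13.8
tcp_pos: [0.5463, 0.216, 0.197]
ee_rot: [[1.0, -0.02, 0.001], [-0.02, -1.0, 0.002], [0.001, -0.002, -1.0]]
wrist_force: [0.1, -0.1, -0.3]
gripper_width: 0.0
gripper_force: 0.0
```

```bash
python3 - <<'E'
from h import *
s=cams.capture("scene")
cv2.imwrite("pics/scene4.png",cv2.resize(s["frame"][180:300,240:370],None,fx=4.8,fy=4.8,interpolation=cv2.INTER_CUBIC))
q=sense();print(q["tcp_pos"],q["wrist_force"])
E
```

```text
[0.54572587 0.21397001 0.19672968] [-0.60630075 -0.58112354  0.66556789]
```

View pics/scene4.png

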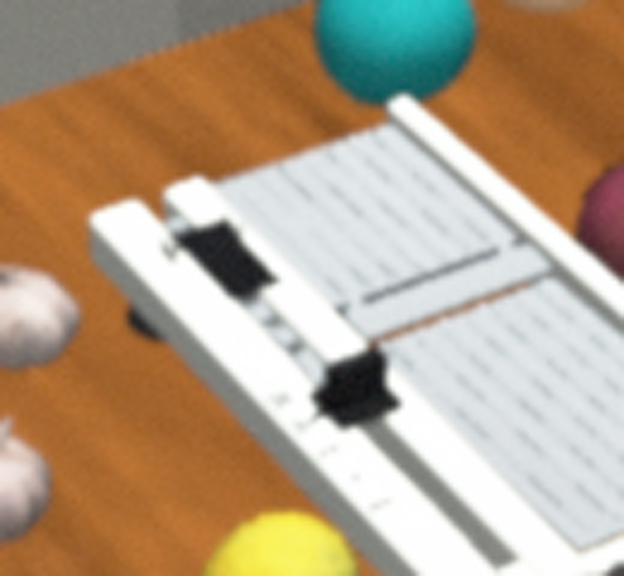

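The flap lies flat at (225,260), the pointer is still at the three dots (305,425), and the fruit hasn't moved.

```bash
python3 -c "
from station import r
print(r.finish_job())"
```

```text
the job is handed in; nothing more can be done
None
```

The thumb piece is seated in the three-dot notch, the lock flap is pressed flat, the onion, lemon and garlic were not touched, and the job is handed in at about 14 s on the robot clock; no verdict was returned.

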